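# Set up the countertop food dryer

## Task

Make the food dryer ready for a batch: first slide its heat slider all the way back to the off end and turn the timer knob back to its zero stop; then thread every drying rack that is there down the post, hub up and fully home, the largest at the bottom and each smaller one on top; and only then slide the heat slider to the little pointer beside its track. Leave the timer at zero and do not disturb the mug, jar and tin.

Things in the scene. Friction and masses are not known exactly. Their poses are not given: they have to be found in the camera images.
- dryer: low white food dryer fixed on the counter, a box 240 (its x) by 420 (its y) mm, its flat top 45 mm above the counter. Origin: on the counter under its centre; x points away from the robot when its yaw is 0. In its frame the post stands at (0, 120) mm, the heat slider's track runs along x at y = -65 mm from x = -85 to 85 mm, and the timer's axis is at (0, -150) mm
- post_seat (a point): centre of the foot of the upright metal post (22 mm diameter, 68 mm high, with a tapered tip), on the round dark seat plate (128 mm diameter, 50 mm above the counter) where the lowest rack rests. Axes are those of the dryer
- heat (a joint): heat slider, m: 0 is the off end (nearest the robot when the dryer's yaw is 0), growing as the grip slides along the dryer's +x, up to 0.120 at full heat; it stays where it is left. Its friction is about 1.5 N
- heat_top (a point): centre of the top face of the black grip of the heat slider. The grip is 20 mm along the track (the dryer's x), 28 mm across it, and stands 40 mm above the track rail (rail 40 mm wide, 14 mm high); its top is 99.5 mm above the counter
- mark: small black pointer clip, fixed on the dryer's top beside the track on the timer's side at the dryer's y = -95 mm, 14 mm wide and 20 mm long, 6 mm high, its point towards the slider; it shows the heat to set: the middle of the slider's grip must stand level with it along the track. Origin: under its point; x axis along the track like the dryer's
- timer (a joint): timer knob, rad: 0 is the zero stop, growing as it is turned clockwise seen from above (so turn it anticlockwise to get to zero), up to 3.0; it stays where it is left. At 0 its grip bar lies along the dryer's x; at value q the bar is turned clockwise by q
- timer_grip (a point): on the timer knob's axis, 37 mm above the dryer's top (82 mm above the counter), where to grip. The grip bar is 14 mm thick, 49 mm long and 32 mm high, its top 7 mm above this point, its underside on a disc of 52 mm diameter
- rack_large: large drying rack: a perforated aluminium disc 110 mm in diameter, 5 mm thick, with a round hub 42 mm in diameter that rises to 22 mm above the underside, and a through bore of 27 mm. Origin: centre of the underside; z up out of the hub. Racks stack 22 mm apart. Sometimes absent
- rack_medium: medium drying rack, the same but with a disc 90 mm in diameter. Sometimes absent
- rack_small: small drying rack, the same but with a disc 70 mm in diameter. Sometimes absent
- mug: bystander: blue mug, 80 mm wide and 95 mm high; origin under its centre
- jar: bystander: glass jar, 100 mm wide and 150 mm high; origin under its centre
- tin: bystander: food tin, 74 mm wide and 100 mm high; origin under its centre

How it is judged:
By the outcome, as a careful person would: the job done as asked, in the order asked, and still so for the second after the job is handed in, with the robot touching nothing.
Of rack_large, rack_medium, rack_small only 2 to 3 are there at a start; the rules pass over those that are not, and their reading is None.
At some moment in a run one of rack_large, rack_medium, rack_small may be knocked a few centimetres aside while the robot is not near it.
Once in a run the grip may slacken for a moment while it holds something.
It also fails if it takes over 210 s, if anything falls off the work surface, if the arm or the gripper's body presses on something with over 40 N, if the wrist force passes 120 N, or if a joint passes its speed limit or range.

## Robot

A 6-joint arm with a two-finger parallel gripper is mounted at the origin on the work surface. World frame = base frame: x ahead of the robot, y to its left, z up, the work surface at z = 0. Lengths are in m, angles in rad, forces in N, time in s.
With the tool pointing down it reaches from about 0.325 to 0.775 m from the base axis. Payload 5.5 kg.
Tool frame: the origin (TCP) lies between the finger pads; the fingertips stand 8 mm ahead of it and the grasp point (between the pads) lies 11 mm behind it (tcp_to_tips is the distance from the TCP to the fingertips, in m); z points along the fingers, y is the direction in which the jaws open and shut (so a half turn about z gives the same grasp; the last joint's range is limited). The gripper opens to 88 mm and grips with 3 to 60 N. Pads are 20 mm wide; open, the fingers measure 115 mm over their backs; the gripper's body (75 mm by 178 mm) begins 61 mm behind the grasp point.
Start: joints at [1.053, 0.091, 1.231, -0, 1.82, -0.057], TCP at [0.267, 0.537, 0.231] pointing down, gripper open.
Joint ranges: [-2.87, 2.87], [-0.86, 2.18], [0.17, 2.46], [-1.51, 4.65], [0.06, 2.69], [-2.65, 2.65]. Speed limits (rad/s): [2.57, 2.57, 3.01, 3.14, 3.14, 3.14].

## Interface

Orientations are given as a unit quaternion [w, x, y, z].
In Python, from bench import * gives the robot as it stands. Calls block until the motion is done:
- move_to(position, orientation): joint-space move of the TCP to a pose.
- move_l(position, speed=0.15, orientation=None): straight line of the TCP; orientation=None keeps the orientation; speed is the mean speed in m/s.
- movej(angles): joint-space move.
- gripper_open() and close(): open the fingers fully, or close them until they stop; the grip force is fixed at half the most.
- hold(seconds).
- inverse_kinematics(position, orientation): joint angles nearest the present ones, or None.
- state(): the state.
- get_image(name): name is "scene" or "top" or "wrist"; returns a dict with "frame" (384x512x3 uint8, blue, green, red), "depth" (384x512 float32, m along the optical axis (not along the pixel's ray), 0 where there is no reading), "camera_matrix" (3x3 intrinsics, pixels), "view" (4x4, takes a point from world to camera coordinates). Camera axes: x right, y up, looking along -z (the intrinsics and any distortion apply to the point x, -y, -z); pixel columns grow to the right and rows downward; lengths in m; the calibration is good to about 2 mm. A picture is of the moment at which its call begins.
A pose or a line that the arm cannot do raises IKError and nothing moves.
- job_done(): hands the job in, once; it reports no verdict.
The state is a dict: "time": time; "joint_pos": joint angles; "dq": joint speeds; "joint_torque": joint torques, N m; "ee_pos": TCP position; "ee_rot": TCP orientation; "ft_force": force on the tool from outside, world axes, zero at the start; "moment": the same for the moment, N m; "finger_gap": finger opening in m.
Only numpy, scipy, OpenCV 4.12 (cv2) and the standard library are available. Lean on these libraries where they do the work, as an engineer would, in place of code of your own. Each camera call takes 0.05 s, during which the arm holds its last target.

## Working session

There is one attempt and no reset: what is moved stays moved. The work goes in short steps, each a Python script; the robot and the scene stay as the last script left them, time stands still between calls to the robot, and variables do not carry over. Pictures are saved under pics/ and viewed, and the job is handed in when it is done.

```bash
ls; mkdir -p pics; python3 - <<'E'
from bench import *
import cv2,numpy as np
s=state();print(s)
for n in("scene","top","wrist"):
    d=get_image(n);cv2.imwrite(f"pics/{n}0.png",d["frame"]);np.savez(f"/tmp/{n}0.npz",**{k:d[k] for k in("frame","depth","camera_matrix","view")})
    print(n,d["camera_matrix"].tolist(),np.round(d["view"],4).tolist(),[k for k in d])
E
```

```text
pics
{'time': 0.0, 'joint_pos': array([ 1.05330252e+00,  9.18323615e-02,  1.23187343e+00, -2.25749643e-05,
        1.81980316e+00, -5.67057679e-02]), 'dq': array([-0.00028062, -0.00092386, -0.00176526, -0.00288846,  0.00045742,
       -0.00057873]), 'joint_torque': array([-8.46294024e-04, -4.46456695e+01, -4.06452012e+01,  6.97607710e-02,
        2.92199588e-02, -9.77934474e-05]), 'ee_pos': array([0.26666322, 0.53716871, 0.22952977]), 'ee_rot': array([-2.60826839e-04,  2.28363744e-01,  9.73575412e-01, -9.22029949e-04]), 'ft_force': array([-0.02204336,  0.30309497,  1.02943504]), 'moment': array([0.07497007, 0.00171821, 0.05328837]), 'finger_gap': 0.08809815883516692}
scene [[387.90470871141974, 0.0, 249.48348824505436], [0.0, 387.90470871141974, 187.42958131921864], [0.0, 0.0, 1.0]] [[0.0583, 0.9982, -0.0137, 0.0738], [-0.708, 0.0511, 0.7043, 0.3784], [0.7038, -0.0314, 0.7097, -1.8328], [0.0, 0.0, 0.0, 1.0]] ['frame', 'depth', 'camera_matrix', 'view']
top [[394.35410899173684, 0.0, 256.4409364912357], [0.0, 394.35410899173684, 184.334556414894], [0.0, 0.0, 1.0]] [[0.0197, -0.9998, -0.0074, -0.1203], [0.9957, 0.0189, 0.0909, -0.6129], [-0.0908, -0.0092, 0.9958, -1.1452], [0.0, 0.0, 0.0, 1.0]] ['frame', 'depth', 'camera_matrix', 'view']
wrist [[308.45536372967723, 0.0, 262.0454906678264], [0.0, 308.45536372967723, 187.84090568781684], [0.0, 0.0, 1.0]] [[0.4449, 0.8956, -0.0013, -0.5988], [-0.855, 0.4243, -0.2982, 0.0345], [-0.2665, 0.1338, 0.9545, -0.3929], [0.0, 0.0, 0.0, 1.0]] ['frame', 'depth', 'camera_matrix', 'view']
```

View pics/top0.png

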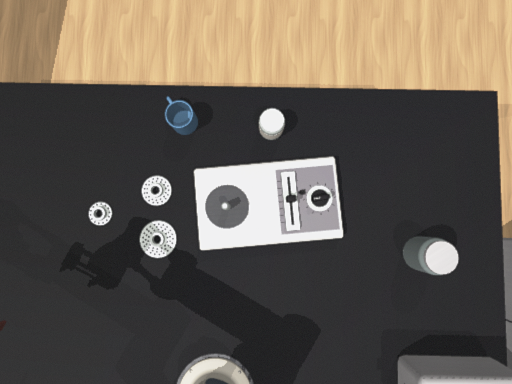

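View pics/scene0.png

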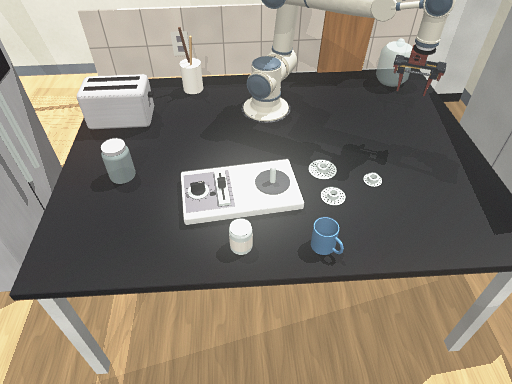

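View pics/wrist0.png

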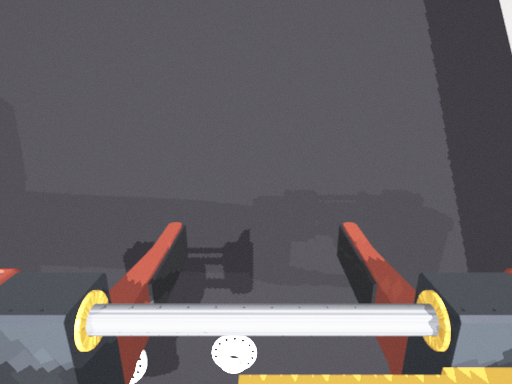

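```bash
cat > h.py <<'E'
import cv2,numpy as np
def load(n): return dict(np.load(f"/tmp/{n}.npz"))
def proj(d,P):
    P=np.atleast_2d(P);c=P@d["view"][:3,:3].T+d["view"][:3,3]
    K=d["camera_matrix"];q=np.c_[c[:,0],-c[:,1],-c[:,2]]
    q=q@K.T;return q[:,:2]/q[:,2:]
def ray(d,uv,z):
    uv=np.atleast_2d(uv).astype(float);K=d["camera_matrix"]
    q=np.c_[uv,np.ones(len(uv))]@np.linalg.inv(K).T
    q=q*[1,-1,-1];R=d["view"][:3,:3];t=d["view"][:3,3]
    o=-R.T@t;w=q@R;s=(z-o[2])/w[:,2];return o+w*s[:,None]
def snap(n,name):
    from bench import get_image
    d=get_image(n);d={k:d[k] for k in("frame","depth","camera_matrix","view")}
    np.savez(f"/tmp/{name}.npz",**d);cv2.imwrite(f"pics/{name}.png",d["frame"]);return d
def crop(d,x0,y0,x1,y1,k,name):
    cv2.imwrite(f"pics/{name}.png",cv2.resize(d["frame"][y0:y1,x0:x1],None,fx=k,fy=k,interpolation=cv2.INTER_CUBIC))
E
python3 - <<'E'
from h import *
d=load("top0");crop(d,190,150,350,256,5,"c1");crop(d,80,165,190,265,6,"c2")
f=d["frame"].astype(int);m=((f.min(2)>110)).astype(np.uint8)
n,l,s,c=cv2.connectedComponentsWithStats(cv2.morphologyEx(m,cv2.MORPH_CLOSE,np.ones((3,3))))
for i in range(1,n):
    x,y,w,h,a=s[i]
    if a>100: print(s[i],c[i],ray(d,c[i],0.005)[0].round(4))
# dryer via depth
P=None
E
```

```text
[   51     0   461   225 40939] [296.74281248  47.41249176] [ 1.0495 -0.2258  0.005 ]
[259 108  26  32 643] [271.03888025 123.10264386] [ 0.807  -0.1494  0.005 ]
[  194   156   149    95 10069] [271.44314232 202.85748336] [ 0.5619 -0.1546  0.005 ]
[141 175  31  31 683] [156.13030747 190.21229868] [0.5935 0.1955 0.005 ]
[ 88 202  24  24 406] [ 99.92857143 213.14778325] [0.5208 0.3626 0.005 ]
[ 140  220   37   38 1043] [157.77948226 238.72099712] [0.4478 0.1843 0.005 ]
[ 419  240   40   35 1124] [438.23131673 257.08985765] [ 0.4104 -0.6525  0.005 ]
[503 241   9  79 574] [507.77874564 276.8815331 ] [ 0.3568 -0.8559  0.005 ]
[506 322   6  29 139] [508.79856115 335.03597122] [ 0.1901 -0.8525  0.005 ]
[ 177  354   73   30 1310] [212.0129771  369.83358779] [0.073  0.0103 0.005 ]
[398 363 114  21 936] [447.07371795 378.84294872] [ 0.0632 -0.6703  0.005 ]
```

View pics/c1.png

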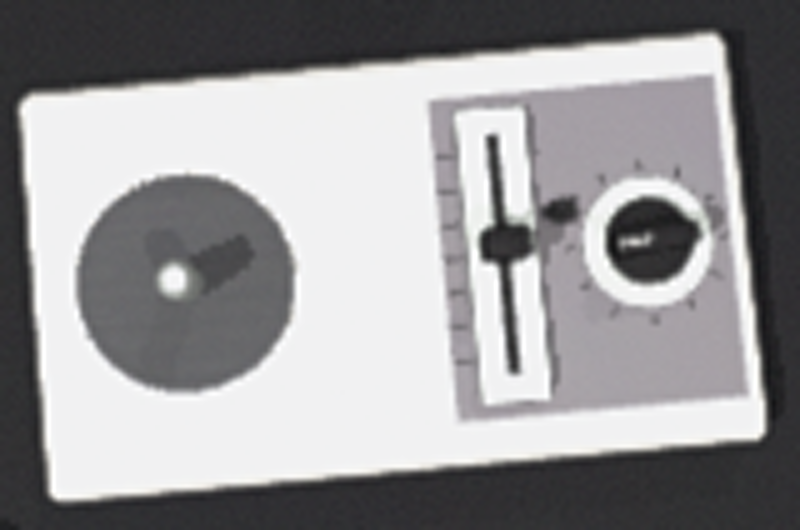

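View pics/c2.png

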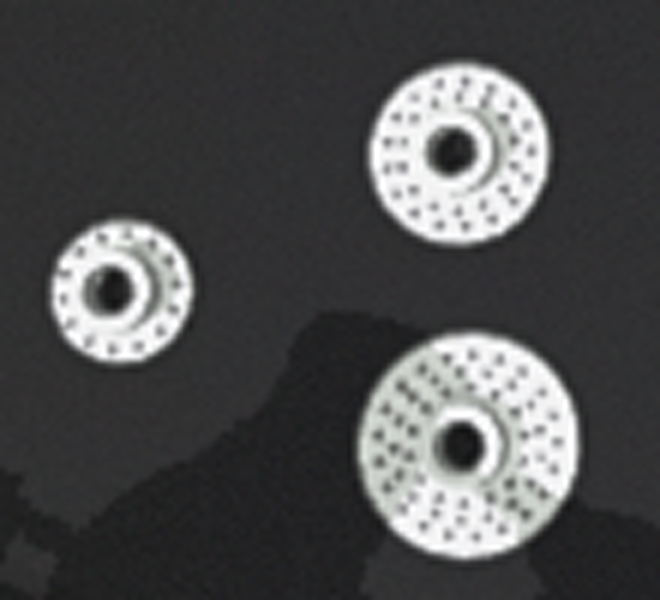

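```bash
python3 - <<'E'
from h import *
d=load("top0");f=d["frame"].astype(int)
m=(f.min(2)>100).astype(np.uint8)
n,l,s,c=cv2.connectedComponentsWithStats(m);i=l[230,270]
cs,_=cv2.findContours((l==i).astype(np.uint8),cv2.RETR_EXTERNAL,cv2.CHAIN_APPROX_NONE)
ct=max(cs,key=cv2.contourArea)
hull=cv2.convexHull(ct)[:,0]+0.0
W=ray(d,hull,0.045);r=cv2.minAreaRect((W[:,:2]*1000).astype(np.float32));print(r,cv2.boxPoints(r))
# depth points at top
def P(n):
    d=load(n);v,u=np.mgrid[:384,:512];uv=np.c_[u.ravel(),v.ravel()];K=d["camera_matrix"];z=d["depth"].ravel()
    q=(np.c_[uv,np.ones(len(uv))]@np.linalg.inv(K).T)*z[:,None]*[1,-1,-1]
    return (q-d["view"][:3,3])@d["view"][:3,:3]
p=P("top0");print(p.reshape(384,512,3)[230,230],p.reshape(384,512,3)[60:340:40,100])
g=p.reshape(384,512,3)
for b in [(194,349,150,256)]:
    pass
mm=(p[:,2]>.04)&(p[:,2]<.048)&(abs(p[:,1]+.15)<.26)&(abs(p[:,0]-.56)<.2)
r=cv2.minAreaRect((p[mm][:,:2]*1000).astype(np.float32));print(r)
mm=(p[:,2]>.085)&(p[:,2]<.2)&(abs(p[:,1]+.15)<.26)&(abs(p[:,0]-.56)<.18)
for q in p[mm]: print(q.round(3),end=' ')
E
```

```text
((560.7904052734375, -141.32643127441406), (240.5243682861328, 419.0113830566406), 6.246228218078613) [[ 418.44766    53.850834]
 [ 464.03665  -362.67307 ]
 [ 703.1332   -336.5037  ]
 [ 657.5442     80.0202  ]]
[ 0.47914136 -0.03468125  0.04628847] [[ 1.30547810e+00  7.07429999e-01 -7.40461242e-01]
 [ 8.72021527e-01  3.84039616e-01 -6.23068888e-05]
 [ 7.46386931e-01  3.78299758e-01 -3.23998189e-03]
 [ 6.21514369e-01  3.68643897e-01  3.37969078e-03]
 [ 5.00291699e-01  3.58448622e-01  1.18394025e-02]
 [ 3.80985202e-01  3.55873111e-01  1.70572795e-03]
 [ 2.63048003e-01  3.50974097e-01 -2.48793492e-03]]
((599.2589111328125, -137.85911560058594), (316.6553039550781, 418.08282470703125), 6.278970241546631)
[ 0.586 -0.302  0.09 ] [ 0.586 -0.305  0.086] [ 0.586 -0.307  0.09 ] [ 0.586 -0.31   0.089] [ 0.586 -0.313  0.089] [ 0.581 -0.198  0.096] [ 0.581 -0.201  0.093] [ 0.581 -0.203  0.097] [ 0.581 -0.206  0.099] [ 0.581 -0.209  0.098] [ 0.581 -0.212  0.097] [ 0.581 -0.215  0.095] [ 0.581 -0.217  0.099] [ 0.583 -0.289  0.086] [ 0.583 -0.291  0.089] [ 0.583 -0.294  0.088] [ 0.583 -0.296  0.09 ]
[... 3785 characters left out ...]
32  0.111] [ 0.55  -0.034  0.093] [ 0.546 -0.013  0.113] [ 0.546 -0.016  0.115] [ 0.546 -0.019  0.117] [ 0.546 -0.022  0.117] [ 0.546 -0.024  0.116] [ 0.546 -0.027  0.115] [ 0.546 -0.03   0.115] [ 0.546 -0.032  0.111] [ 0.547 -0.034  0.095] [ 0.543 -0.016  0.113] [ 0.543 -0.019  0.118] [ 0.543 -0.022  0.118] [ 0.543 -0.025  0.118] [ 0.543 -0.027  0.115] [ 0.543 -0.03   0.116] [ 0.544 -0.032  0.108] [ 0.544 -0.033  0.091] [ 0.54  -0.016  0.109] [ 0.54  -0.019  0.11 ] [ 0.54  -0.022  0.116] [ 0.54  -0.025  0.116] [ 0.54  -0.027  0.116] [ 0.541 -0.029  0.109] [ 0.541 -0.032  0.1  ] [ 0.538 -0.019  0.11 ] [ 0.538 -0.022  0.116] [ 0.538 -0.024  0.113] [ 0.538 -0.027  0.11 ] [ 0.538 -0.029  0.101]
```

```bash
cat > rb.py <<'E'
from bench import *
from h import *
C=np.array([.5608,-.1413]);YAW=np.radians(6.25)
def W(x,y): 
    c,s=np.cos(YAW),np.sin(YAW);return np.array([C[0]+c*x-s*y,C[1]+s*x+c*y])
def D(p):
    c,s=np.cos(YAW),np.sin(YAW);p=np.array(p[:2])-C;return np.array([c*p[0]+s*p[1],-s*p[0]+c*p[1]])
def quat(a): # tool down, jaw axis at angle a: R = axis-pi turn about bisector of y and tool y
    h=(np.pi/2+a)/2;return np.array([0,np.cos(h),np.sin(h),0])
def rot(q):
    from scipy.spatial.transform import Rotation as R;return R.from_quat([q[1],q[2],q[3],q[0]]).as_matrix()
def st(msg=""):
    s=state();print(msg,"t",round(s["time"],1),"p",s["ee_pos"].round(4),"F",s["ft_force"].round(1),"M",s["moment"].round(2),"gap",round(s["finger_gap"],4));return s
E
python3 - <<'E'
from rb import *
a=YAW;q=quat(a);print(rot(q).round(3))
p=W(.003,-.065);print(p,inverse_kinematics([*p,.2],q))
move_to([*p,.2],q);st()
d=snap("wrist","w1")
move_l([*p,.078],.15);st()
E
```

```text
[[-0.109  0.994  0.   ]
 [ 0.994  0.109  0.   ]
 [ 0.     0.    -1.   ]]
[ 0.57085852 -0.20558706] [-4.01742161e-01  1.05175125e-01  1.26983095e+00 -4.44089210e-16
  1.76658658e+00 -5.10825239e-01]
 t 3.0 p [ 0.5712 -0.2048  0.2001] F [ 0.6  0.6 -0.8] M [-0.06  0.01  0.01] gap 0.0879
 t 4.0 p [ 0.5715 -0.2058  0.0793] F [ 0.5 -0.2 -0. ] M [-0.06  0.07 -0.02] gap 0.0878
```

View pics/w1.png

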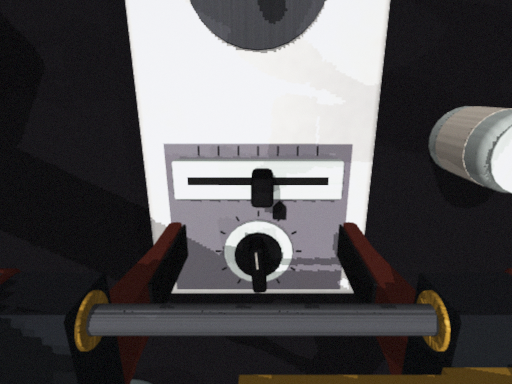

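```bash
python3 - <<'E'
from rb import *
d=load("w1");print("mark",D(ray(d,[279,203],.051)[0]),D(ray(d,[279,211],.051)[0]),"grip",D(ray(d,[262,188],.0995)[0]), "slot ends",D(ray(d,[188,181],.0595)[0]),D(ray(d,[328,181],.0595)[0]))
close();s=st("closed");print(D(s["ee_pos"]))
u=np.array([np.cos(YAW),np.sin(YAW)])
p=s["ee_pos"].copy()
x0=D(p)[0];z=p[2]
x=x0
while x>-.075:
    x-=.012 if x>-.045 else .003
    move_l([*W(x,-.065),.078],.08)
    s=state();f=s["ft_force"][:2]@u
    if x<-.04: print(round(x,4),D(s["ee_pos"]).round(4),round(f,1))
    if f>9: break
hold(.2);s=st();print(D(s["ee_pos"]))
E
```

```text
mark [ 0.01935583 -0.0930412 ] [ 0.01951282 -0.10203827] grip [ 0.00151224 -0.06141081] slot ends [-0.07223419 -0.0666958 ] [ 0.06727674 -0.06654407]
closed t 5.0 p [ 0.5709 -0.2055  0.078 ] F [-0.2 -0.5  0.4] M [-0.03  0.03  0.  ] gap 0.0199
[ 0.00305039 -0.06496645]
-0.0449 [-0.0453 -0.065 ] -1.9
-0.0569 [-0.0573 -0.065 ] -1.2
-0.0599 [-0.0598 -0.065 ] 0.1
-0.0629 [-0.0612 -0.065 ] 8.1
-0.0659 [-0.0615 -0.065 ] 19.8
 t 7.5 p [ 0.5068 -0.2126  0.078 ] F [ 19.9  -0.7 -10.9] M [-0.16 -3.18 -0.  ] gap 0.0199
[-0.061458   -0.06498122]
```

```bash
python3 - <<'E'
from rb import *
move_l([*W(-.0615,-.065),.078],.05);hold(.2);s=st();print(D(s["ee_pos"]))
gripper_open();move_l([*W(-.0615,-.065),.2],.25)
move_to([*W(0,-.10),.25],quat(YAW));d=snap("wrist","w2")
E
```

```text
t 7.9 p [ 0.5071 -0.2126  0.078 ] F [ 6.3 -0.6 -3.1] M [-0.14 -0.91 -0.  ] gap 0.0195
[-0.06109857 -0.06501325]
```

View pics/w2.png

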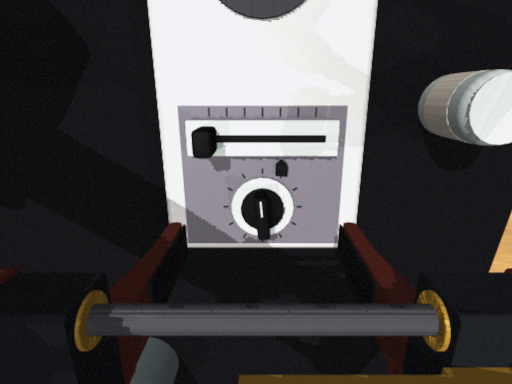

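```bash
python3 - <<'E'
from rb import *
d=load("w2");crop(d,170,95,350,250,4,"w2c")
print("mark",D(ray(d,[281,160],.051)[0]),"grip",D(ray(d,[204,139],.0995)[0]),"knob",D(ray(d,[262,207],.06)[0]))
a=YAW+np.pi/2-np.radians(88)
p=W(0,-.15);move_to([*p,.17],quat(a));move_l([*p,.072],.12);st()
close();s=st("closed");print(D(s["ee_pos"]))
E
```

```text
mark [ 0.0189933  -0.09237072] grip [-0.05956786 -0.06113913] knob [-0.00298517 -0.14708888]
 t 11.6 p [ 0.5777 -0.2907  0.0734] F [-0.6  0.1 -0.7] M [-0.1   0.03 -0.  ] gap 0.0878
closed t 12.8 p [ 0.5762 -0.2903  0.072 ] F [-4.7 -0.   2.4] M [ 0.15  0.96 -0.07] gap 0.0141
[-0.00093177 -0.14978801]
```

View pics/w2c.png

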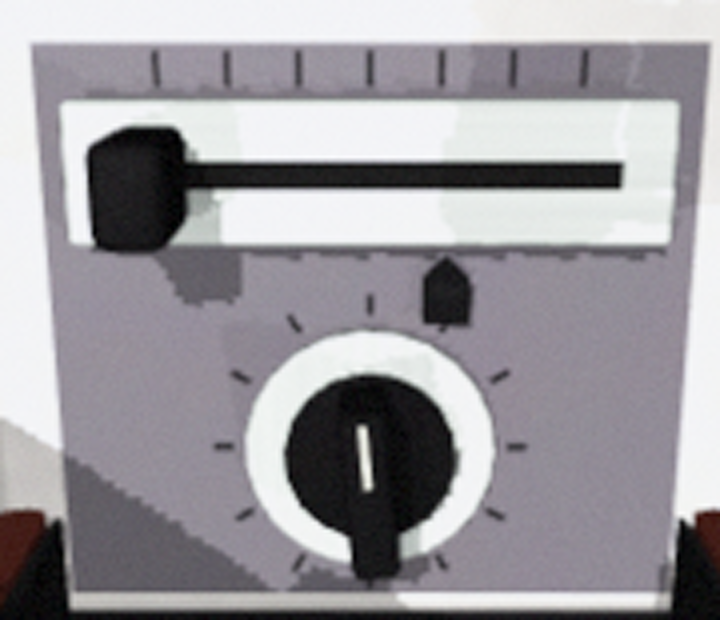

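```bash
sed -i 's/^C=.*/C=np.array([.5600,-.1414])/' rb.py; python3 - <<'E'
from rb import *
p=[*W(0,-.15),.072]
move_l(p,.05);st()
prev=None
for k in list(range(78,8,-10))+list(range(8,-12,-2)):
    a=YAW+np.pi/2-np.radians(k)
    move_to(p,quat(a));hold(.05);s=state()
    R=rot(s["ee_rot"]);act=90-np.degrees(np.arctan2(R[1,1],R[0,1])-YAW)
    print(k,round(act,1),s["ft_force"].round(1),s["moment"].round(2),round(s["finger_gap"],4),round(s["time"],1))
    if k<12 and abs(s["moment"][2])>.6: break
E
```

```text
Traceback (most recent call last):
  File "rb.py", line 5, in W
    c,s=np.cos(YAW),np.sin(YAW);return np.array([C[0]+c*x-s*y,C[1]+s*x+c*y])
               ^^^
NameError: name 'YAW' is not defined
```

```bash
sed -i 's/^C=.*/C=np.array([.5600,-.1414]);YAW=np.radians(6.25)/' rb.py; python3 - <<'E'
from rb import *
p=[*W(0,-.15),.072]
move_l(p,.05);st()
prev=None
for k in list(range(78,8,-10))+list(range(8,-12,-2)):
    a=YAW+np.pi/2-np.radians(k)
    move_to(p,quat(a));hold(.05);s=state()
    R=rot(s["ee_rot"]);act=90-np.degrees(np.arctan2(R[1,1],R[0,1])-YAW)
    print(k,round(act,1),s["ft_force"].round(1),s["moment"].round(2),round(s["finger_gap"],4),round(s["time"],1))
    if k<12 and abs(s["moment"][2])>.6: break
E
```

```text
t 13.0 p [ 0.5761 -0.2903  0.0719] F [-3.6  0.5  1.9] M [0.23 0.59 0.01] gap 0.0139
78 78.1 [-4.5  1.4  2.4] [0.22 0.92 0.02] 0.0136 13.4
68 68.1 [-5.8  0.6  1.9] [0.21 1.11 0.05] 0.0136 13.7
58 58.1 [-7.   2.3  2.6] [0.12 1.2  0.03] 0.0138 14.0
48 48.1 [-7.9  0.5  3.1] [0.06 1.38 0.04] 0.0136 14.4
38 38.2 [-6.3 -1.1  1.3] [-0.29  1.01  0.  ] 0.0139 14.7
28 28.2 [-6.5 -1.9  1.2] [-0.35  1.03  0.04] 0.014 15.1
18 18.2 [-6.2 -2.7  1.1] [-0.46  1.1   0.05] 0.0137 15.4
8 8.2 [-6.3 -3.4  1.6] [-0.52  1.04  0.06] 0.0139 15.8
6 6.2 [-6.6 -4.4  1.6] [-0.55  1.06  0.05] 0.0136 16.1
4 4.2 [-6.4 -3.4  1.3] [-0.64  1.06  0.08] 0.0136 16.4
2 2.2 [-6.3 -4.7  1.1] [-0.62  1.06  0.04] 0.0138 16.6
0 0.2 [-5.  -4.   1.6] [-0.6   1.03 -0.01] 0.0138 16.9
-2 -1.8 [-6.  -3.1  0.1] [-0.54  0.85 -0.6 ] 0.0144 17.2
```

```bash
python3 - <<'E'
from rb import *
p=[*W(0,-.15),.072]
a=YAW+np.pi/2+np.radians(2.8)
move_to(p,quat(a));hold(.1);st()
gripper_open();st();move_l([*p[:2],.2],.25)
move_to([*W(0,-.10),.25],quat(YAW));d=snap("wrist","w3");crop(d,170,95,350,250,4,"w3c");snap("top","t3")
E
```

```text
t 17.6 p [ 0.5754 -0.2923  0.0719] F [-4.5 -3.2  0.4] M [-0.56  0.87 -0.71] gap 0.0144
 t 18.8 p [ 0.5763 -0.2905  0.072 ] F [0.2 0.7 0.4] M [ 0.03  0.05 -0.01] gap 0.0878
```

View pics/w3c.png

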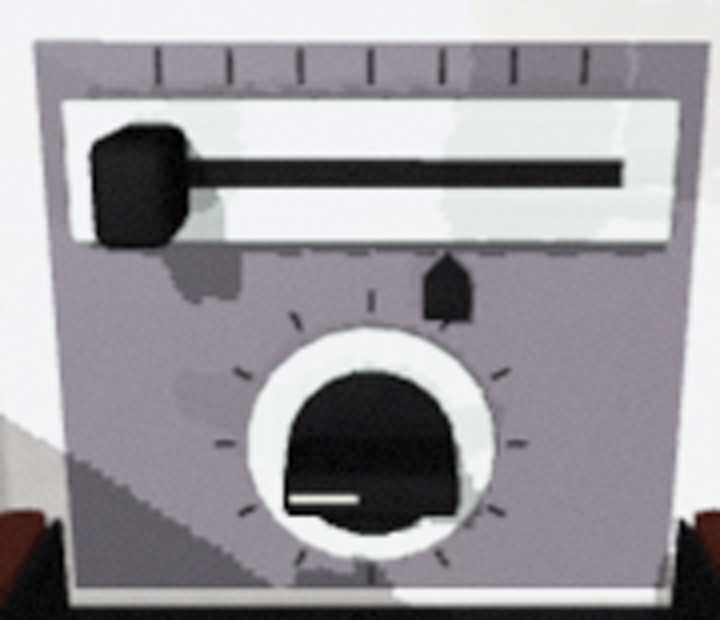

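View pics/t3.png

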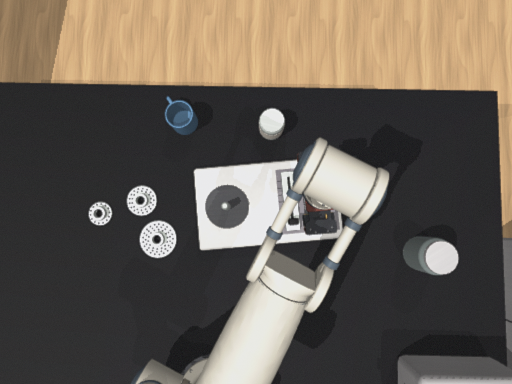

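```bash
cat >> rb.py <<'E'
def racks(d):
    f=d["frame"].astype(int);m=(f.min(2)>110).astype(np.uint8)
    m=cv2.morphologyEx(m,cv2.MORPH_CLOSE,np.ones((3,3)))
    cs,_=cv2.findContours(m,cv2.RETR_EXTERNAL,cv2.CHAIN_APPROX_NONE);o=[]
    for c in cs:
        if len(c)<20: continue
        w=ray(d,c[:,0].astype(float),.005)[:,:2]*1000
        (x,y),r=cv2.minEnclosingCircle(w.astype(np.float32))
        e=cv2.fitEllipse(w.astype(np.float32))
        if 30<r<62 and max(e[1])/min(e[1])<1.2: o.append((round(2*r),round(x/1000,4),round(y/1000,4),(np.array(e[0])/1000).round(4).tolist(),np.round(e[1],0).tolist()))
    return o
def pick(x,y,ang,zt=.015,zl=.2):
    """centre twice, grip, lift"""
    move_to([x,y,.12],quat(ang+np.pi/2));move_l([x,y,zt],.12)
    close();s=st("c1")
    gripper_open();move_l([x,y,.06],.2);move_to([x,y,.06],quat(ang));move_l([x,y,zt],.12)
    close();st("c2");hold(.2)
    move_l([x,y,zl],.15);hold(.2);return st("up")
E
python3 - <<'E'
from rb import *
d=load("t3")
for r in racks(d): print(r)
# post tip & seat plate
for n in("t3","top0"):
    d=load(n);f=d["frame"].astype(int)
    m=((f.max(2)>55)&(f.max(2)<125)).astype(np.uint8);m[:, :200]=0;m[:,252:]=0;m[:180]=0;m[232:]=0
    cs,_=cv2.findContours(cv2.morphologyEx(m,cv2.MORPH_OPEN,np.ones((3,3))),0,1);c=cv2.convexHull(max(cs,key=cv2.contourArea))[:,0].astype(float)
    w=ray(d,c,.05)[:,:2]*1000;print("seat",cv2.minEnclosingCircle(w.astype(np.float32)),cv2.fitEllipse(w.astype(np.float32)))
    v,u=np.mgrid[195:215,215:235];g=f[195:215,215:235].min(2)
    k=g>170;print("tip",u[k].mean(),v[k].mean(),ray(d,[u[k].mean(),v[k].mean()],.117))
print(W(0,.12))
for d in("t3",):
    d=load(d)
    crop(d,185,150,265,256,7,"t3c")
E
```

```text
(116, 0.41, -0.6532, [0.4092, -0.6537], [98.0, 115.0])
(112, 0.448, 0.1851, [0.4479, 0.1851], [108.0, 110.0])
(71, 0.5208, 0.363, [0.5208, 0.3628], [68.0, 69.0])
(92, 0.5627, 0.2391, [0.5623, 0.2392], [89.0, 89.0])
seat ((547.8494262695312, -23.817235946655273), 62.76919937133789) ((547.9605102539062, -23.575218200683594), (123.6712417602539, 125.0909423828125), 30.448410034179688)
tip 224.25 205.25 [[ 0.54786592 -0.02242611  0.117     ]]
seat ((548.16162109375, -23.726991653442383), 62.21881103515625) ((548.1103515625, -23.571941375732422), (122.20171356201172, 124.11581420898438), 177.98529052734375)
tip 224.0 205.5 [[ 0.54716984 -0.0217608   0.117     ]]
[ 0.54693598 -0.02211324]
```

```bash
python3 - <<'E'
from rb import *
move_l([*W(0,-.10),.28],.3)
s=pick(.448,.185,np.radians(22))
d=snap("wrist","w4");snap("scene","s4")
E
```

```text
c1 t 24.8 p [0.448 0.185 0.015] F [-0.5 -0.3 -0.1] M [0.07 0.04 0.01] gap 0.0416
c2 t 28.8 p [0.4479 0.185  0.015 ] F [-0.2 -0.7  0.9] M [-0.13  0.24 -0.02] gap 0.0413
up t 30.6 p [0.4478 0.1849 0.1992] F [-0.5  0.7 -1.2] M [-0.07  0.02 -0.02] gap 0.0414
```

View pics/w4.png

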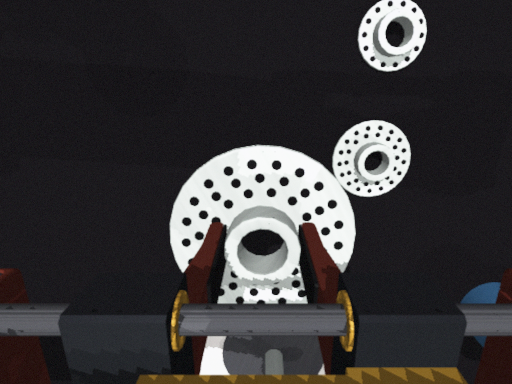

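View pics/s4.png

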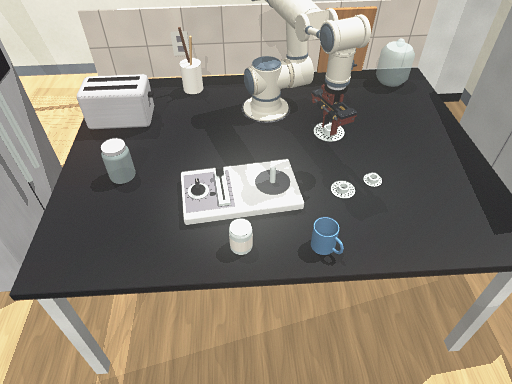

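```bash
cat >> rb.py <<'E'
PX,PY=.547,-.0228
def place(under,a):
    """under: underside height when home"""
    move_to([PX,PY,.2],quat(a));s=st("over")
    move_l([PX,PY,.150],.15);st("pre")
    z=.150;zt=under+.015
    while z>zt-.001:
        z=max(z-.008,zt-.0015);move_l([PX,PY,z],.06);s=state()
        print(round(z,4),s["ee_pos"].round(4),s["ft_force"].round(1),round(s["finger_gap"],4))
        if s["ft_force"][2]>12 or np.hypot(*s["ft_force"][:2])>15: break
    return s
E
python3 - <<'E'
from rb import *
s=place(.05,0.0);snap("wrist","w5")
E
```

```text
over t 31.6 p [ 0.5468 -0.0219  0.2   ] F [-1.1  1.  -2.2] M [-0.03  0.07 -0.  ] gap 0.0412
pre t 32.1 p [ 0.5468 -0.0218  0.1503] F [-0.1 -0.5 -2.1] M [-0.05  0.07 -0.02] gap 0.0413
0.142 [ 0.5471 -0.0227  0.1423] [-0.3  0.3 -1.6] 0.0412
0.134 [ 0.5467 -0.0228  0.1333] [-0.1 -0.1 -2. ] 0.041
0.126 [ 0.5466 -0.0228  0.1252] [-0.   0.3 -1.2] 0.0414
0.118 [ 0.5466 -0.0228  0.1173] [ 0.2  0.1 -1.7] 0.0412
0.11 [ 0.5466 -0.0227  0.1093] [-0.6 -0.3 -0.6] 0.0416
0.102 [ 0.5466 -0.0228  0.1013] [-1.   0.2 -1.5] 0.0411
0.094 [ 0.5466 -0.0228  0.0933] [ 0.4 -0.1 -1.6] 0.0411
0.086 [ 0.5466 -0.0228  0.0853] [ 1.1  0.  -0.8] 0.041
0.078 [ 0.5466 -0.0228  0.0773] [-0.1 -0.1 -1.2] 0.0413
0.07 [ 0.5466 -0.0228  0.0693] [-0.7  0.5 -1.7] 0.0413
0.0635 [ 0.5476 -0.0228  0.0639] [ 0.8 -0.2  0.4] 0.0408
```

View pics/w5.png

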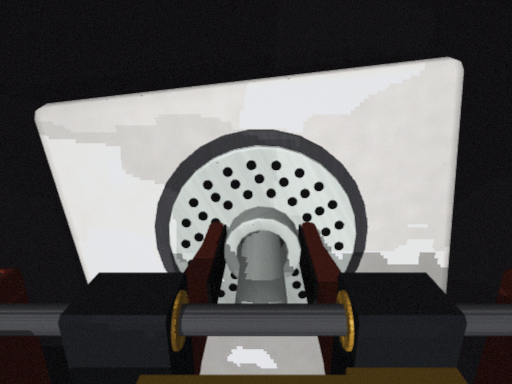

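```bash
python3 - <<'E'
from rb import *
move_l([PX,PY,.0625],.05);st()
gripper_open();st();move_l([PX,PY,.2],.2)
move_to([.45,.1,.25],quat(.1));d=snap("top","t6");crop(d,60,140,260,280,4,"t6c")
for r in racks(d): print(r)
E
```

```text
t 35.5 p [ 0.5475 -0.0228  0.0638] F [0.2 1.1 6. ] M [ 0.04  0.38 -0.02] gap 0.0413
 t 36.3 p [ 0.5479 -0.0229  0.0634] F [ 3.6 -0.9  5.9] M [-0.04 -0.38 -0.01] gap 0.0876
(117, 0.41, -0.653, [0.4104, -0.6525], [101.0, 116.0])
(72, 0.521, 0.3631, [0.5208, 0.363], [69.0, 70.0])
```

View pics/t6c.png

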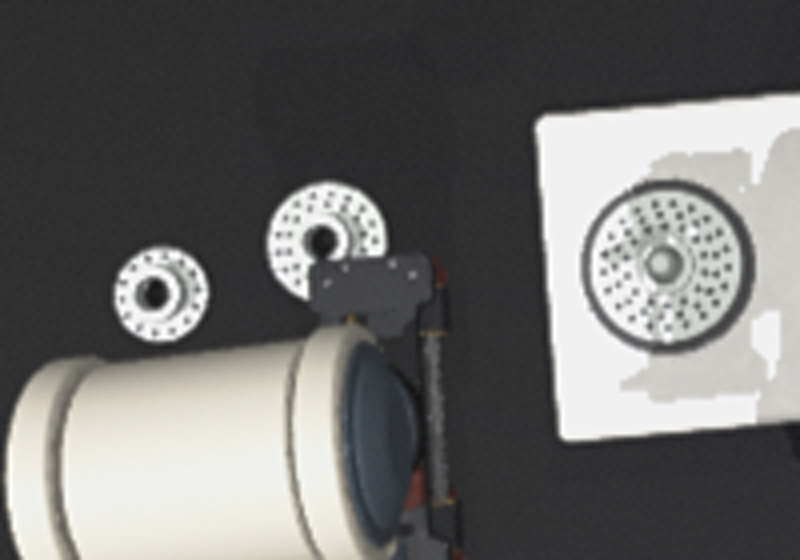

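```bash
python3 - <<'E'
from rb import *
s=pick(.5625,.2391,np.radians(23),zt=.0155)
if s["finger_gap"]>.039:
    place(.072,0.0)
snap("wrist","w7")
E
```

```text
c1 t 41.2 p [0.5625 0.2391 0.0155] F [-0.1  1.2 -0.3] M [ 0.13  0.03 -0.03] gap 0.041
c2 t 45.1 p [0.5624 0.239  0.0155] F [-0.4 -1.  -0.2] M [-0.14  0.18  0.04] gap 0.0413
up t 46.9 p [0.5622 0.239  0.199 ] F [ 0.4  0.5 -1.5] M [-0.07  0.    0.01] gap 0.0417
over t 48.0 p [ 0.5472 -0.0219  0.2001] F [-0.1 -0.3 -1.1] M [-0.05  0.07 -0.02] gap 0.0415
pre t 48.4 p [ 0.547  -0.0219  0.15  ] F [ 1.2 -0.5 -1.7] M [-0.05  0.05  0.01] gap 0.0415
0.142 [ 0.5471 -0.0228  0.1422] [-0.8 -0.3 -3. ] 0.0416
0.134 [ 0.5467 -0.0229  0.1334] [-0.1  0.3 -1.8] 0.0413
0.126 [ 0.5466 -0.0228  0.1252] [-1.  -0.1 -2.1] 0.0415
0.118 [ 0.5466 -0.0228  0.1173] [ 0.3  0.2 -1.4] 0.0414
0.11 [ 0.5466 -0.0228  0.1093] [ 0.5  0.4 -1.4] 0.0415
0.102 [ 0.5466 -0.0227  0.1013] [-0.  -0.1 -1.6] 0.0417
0.094 [ 0.5466 -0.0228  0.0933] [-0.9 -0.1 -1.5] 0.0414
0.086 [ 0.5474 -0.0228  0.0863] [ 1.4 -0.1 -0. ] 0.0416
```

View pics/w7.png

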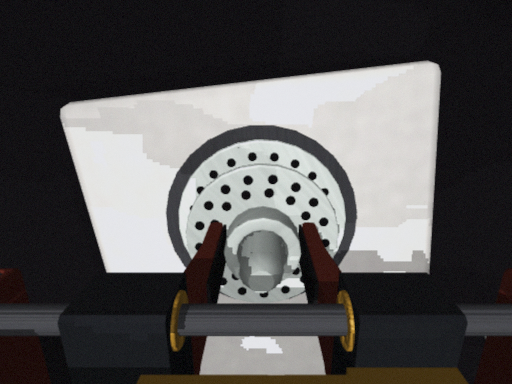

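```bash
python3 - <<'E'
from rb import *
move_l([PX,PY,.0862],.05);hold(.1);st()
gripper_open();st();move_l([PX,PY,.21],.2)
move_to([.40,.1,.28],quat(.1));d=snap("top","t8");crop(d,60,140,260,280,4,"t8c")
for r in racks(d): print(r)
E
```

```text
t 51.1 p [ 0.5471 -0.0228  0.0863] F [ 1.8 -0.7  0.5] M [-0.05 -0.17 -0.01] gap 0.0411
 t 52.0 p [ 0.547  -0.0228  0.0862] F [0.3 0.2 0.6] M [ 0.    0.03 -0.05] gap 0.0878
(117, 0.41, -0.6527, [0.4107, -0.6523], [102.0, 116.0])
(72, 0.521, 0.3631, [0.5209, 0.3631], [69.0, 69.0])
```

View pics/t8c.png

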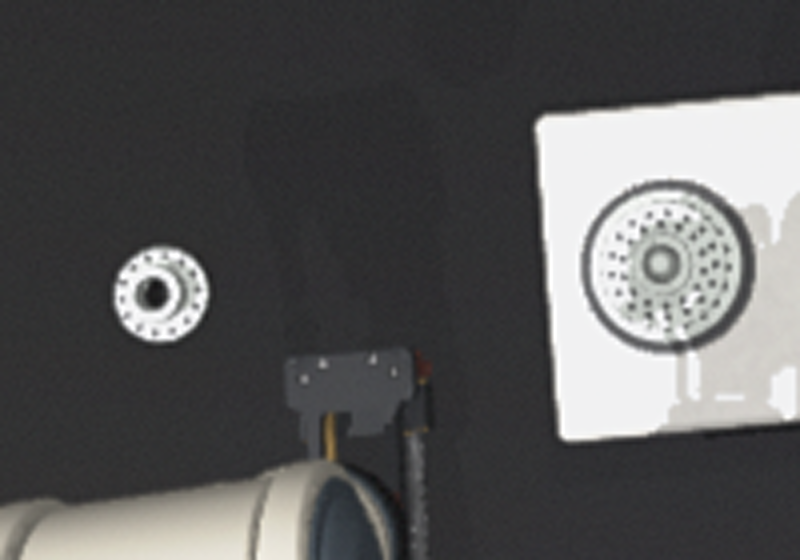

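```bash
python3 - <<'E'
from rb import *
s=pick(.5209,.3631,np.radians(35),zt=.0155)
if s["finger_gap"]>.039:
    place(.094,0.0)
snap("wrist","w9")
E
```

```text
c1 t 56.9 p [0.5209 0.3631 0.0155] F [0.2 0.4 0.8] M [ 0.1   0.04 -0.01] gap 0.0414
c2 t 60.9 p [0.5207 0.363  0.0155] F [-1.8 -0.7  1.3] M [-0.26  0.29  0.07] gap 0.0406
up t 62.6 p [0.5207 0.363  0.199 ] F [ 0.4  0.4 -3.4] M [ 0.06  0.07 -0.01] gap 0.0407
over t 64.1 p [ 0.5472 -0.0218  0.2001] F [-0.3 -0.5 -2.1] M [-0.02  0.05 -0.04] gap 0.0412
pre t 64.6 p [ 0.547  -0.0222  0.15  ] F [ 0.1  0.1 -1.7] M [-0.06 -0.   -0.02] gap 0.0411
0.142 [ 0.5471 -0.0228  0.1423] [ 0.5  0.6 -2.6] 0.0408
0.134 [ 0.5467 -0.0228  0.1333] [-0.   0.5 -2.6] 0.0406
0.126 [ 0.5466 -0.0228  0.1252] [ 0.4 -0.6 -1.9] 0.041
0.118 [ 0.5466 -0.0228  0.1173] [-0.6 -0.4 -3.2] 0.0403
0.11 [ 0.5468 -0.0228  0.1097] [ 1.1 -0.3 -2.2] 0.041
0.1075 [ 0.5469 -0.0228  0.1094] [-4.6 -0.1  5.5] 0.0406
```

View pics/w9.png

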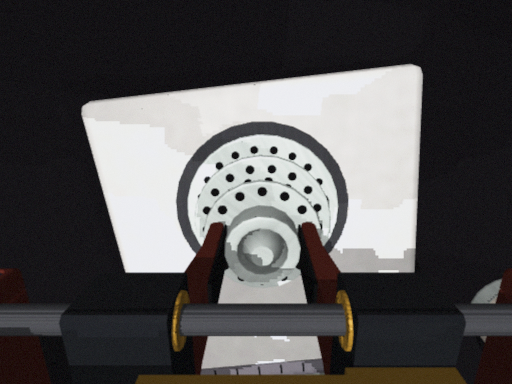

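```bash
python3 - <<'E'
from rb import *
hold(.1);move_l([PX,PY,.1093],.05);st()
gripper_open();st();move_l([PX,PY,.23],.2)
move_to([*W(.02,-.06),.25],quat(YAW));d=snap("wrist","w10");crop(d,150,60,350,210,4,"w10c")
d=load("w3")
for n,(u,v),z in [("tip",(447,258),.051),("base",(447,318),.051),("t0",(158,66),.045),("t3",(371,66),.045),("t6",(585,66),.045),("knobtick",(371,300),.045),("sl",(140,140),.0995)]:
    print(n,D(ray(d,[u/4+170-.4,v/4+95-.4],z)[0]).round(4))
E
```

```text
t 66.6 p [ 0.5471 -0.0228  0.1094] F [-1.  -0.4  0.5] M [0.   0.11 0.02] gap 0.0409
 t 67.5 p [ 0.547  -0.0228  0.1093] F [ 0.3 -0.6  0.2] M [-0.05  0.04  0.  ] gap 0.0877
tip [ 0.0201 -0.0922]
base [ 0.0204 -0.1102]
t0 [-0.0623 -0.0383]
t3 [-0.0021 -0.0382]
t6 [ 0.0584 -0.0382]
knobtick [-0.002  -0.1062]
sl [-0.0584 -0.0526]
```

View pics/w10.png

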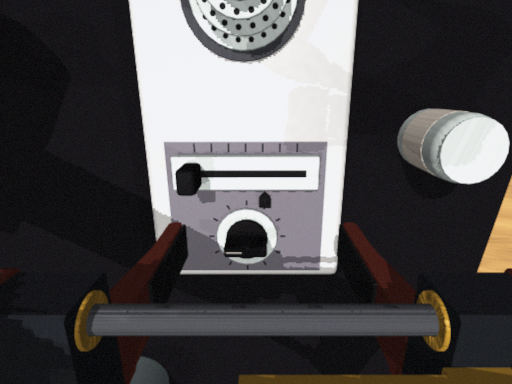

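View pics/w10c.png

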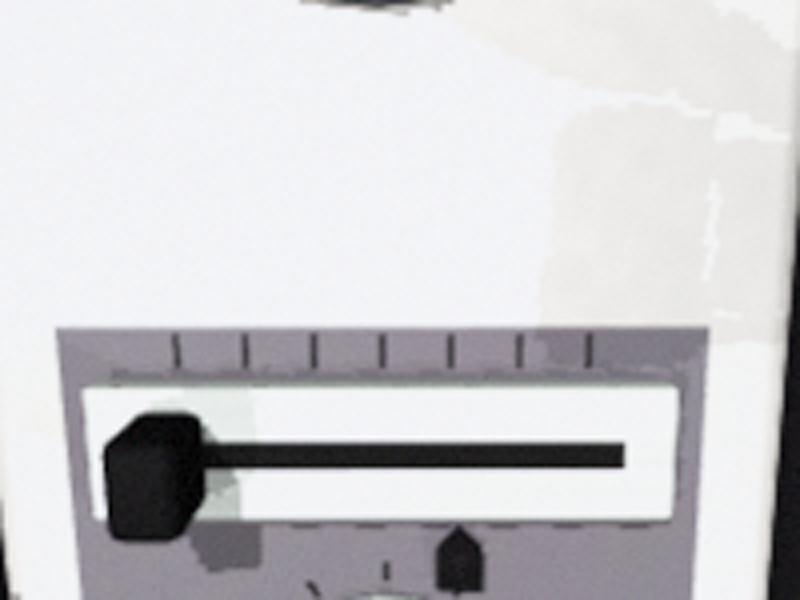

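```bash
python3 - <<'E'
from rb import *
d=load("w10")
for n,(u,v),z in [("tip",(459,530),.051),("base",(460,588),.051),("t0",(177,350),.045),("t3",(382,350),.045),("t6",(589,350),.045),("knobtick",(386,570),.045)]:
    print(n,D(ray(d,[u/4+150-.4,v/4+60-.4],z)[0]).round(4))
d=load("w1")
crop(d,160,135,360,285,4,"w1c")
d=load("top0");crop(d,270,165,345,240,8,"t0c")
E
```

```text
tip [ 0.0204 -0.0915]
base [ 0.0207 -0.1101]
t0 [-0.0622 -0.0381]
t3 [-0.0022 -0.0381]
t6 [ 0.0583 -0.0381]
knobtick [-0.0021 -0.1065]
```

View pics/t0c.png

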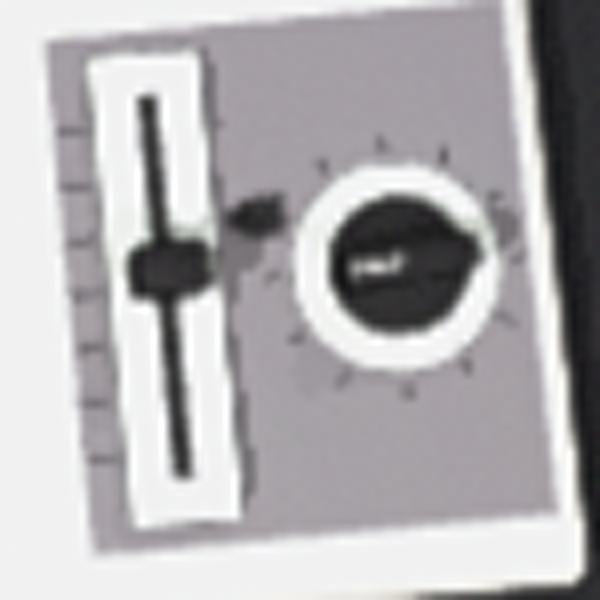

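View pics/w1c.png

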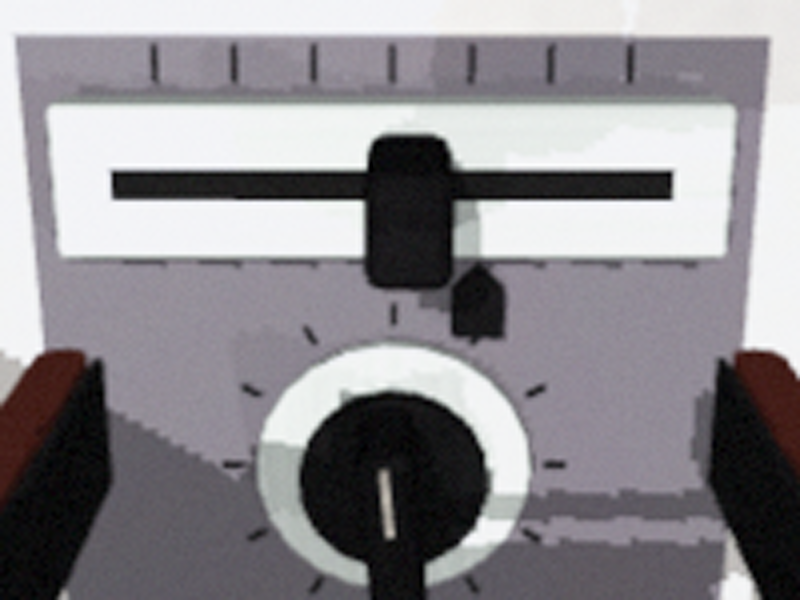

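```bash
python3 - <<'E'
from rb import *
x0=-.060
move_to([*W(x0,-.065),.17],quat(YAW));move_l([*W(x0,-.065),.078],.12)
close();s=st("c");print(D(s["ee_pos"]))
for x in (-.03,0,.015,.0222):
    move_l([*W(x,-.065),.078],.06)
hold(.3);s=st();print(D(s["ee_pos"]))
gripper_open();s=st();print(D(s["ee_pos"]))
move_l([*W(.0222,-.065),.2],.2)
d=snap("wrist","w11");crop(d,160,135,360,285,4,"w11c")
move_to([*W(.0222,-.11),.25],quat(YAW));d=snap("wrist","w12");crop(d,170,75,370,225,4,"w12c")
E
```

```text
c t 71.5 p [ 0.5074 -0.2125  0.0779] F [-0.8  0.2 -0.3] M [-0.05  0.06 -0.02] gap 0.0199
[-0.06003596 -0.06498714]
 t 73.8 p [ 0.5891 -0.2036  0.078 ] F [ 0.5  0.6 -1.6] M [ 0.04 -0.22  0.05] gap 0.0202
[ 0.02219515 -0.0649575 ]
 t 75.0 p [ 0.5891 -0.2036  0.078 ] F [-0.6  0.6  0.3] M [-0.05  0.02  0.  ] gap 0.0876
[ 0.02218068 -0.06500921]
```

View pics/w11c.png

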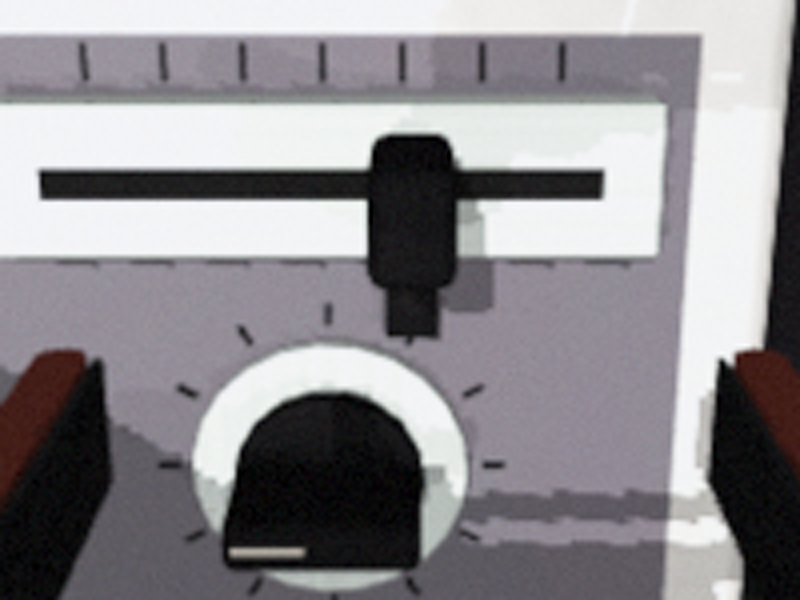

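View pics/w12c.png

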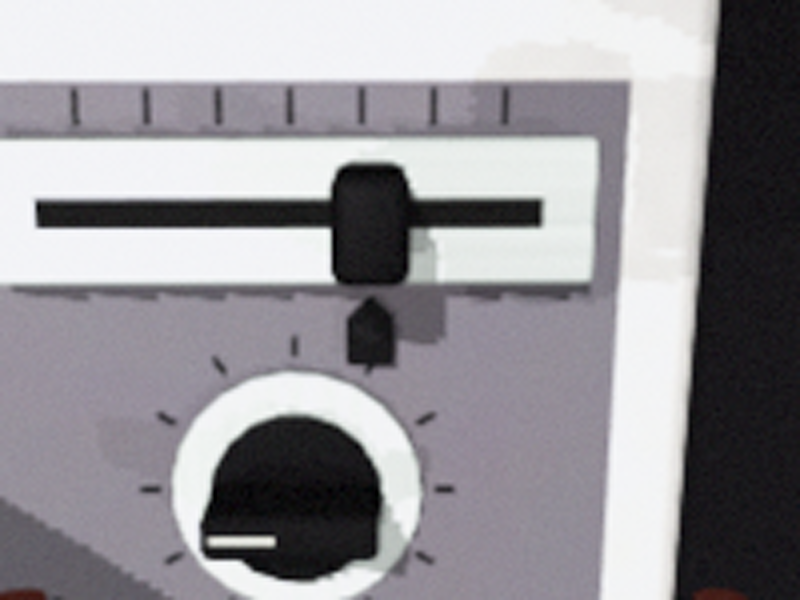

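```bash
python3 - <<'E'
from rb import *
d=load("w12")
print("grip",D(ray(d,[370.5/4+170,223/4+75],.085)[0]),"mark",D(ray(d,[371/4+170,330/4+75],.051)[0]))
move_l([*W(.0222,-.11),.3],.3);move_to([.35,.30,.35],quat(.7))
d=snap("top","t13");crop(d,160,90,350,260,4,"t13c")
d=snap("scene","s13");crop(d,160,140,360,265,4,"s13c");st()
E
```

```text
grip [ 0.02078833 -0.06616911] mark [ 0.02093097 -0.10104956]
 t 78.8 p [0.3506 0.2996 0.3497] F [0.4 0.3 0.2] M [-0.01 -0.01 -0.03] gap 0.088
```

View pics/t13c.png

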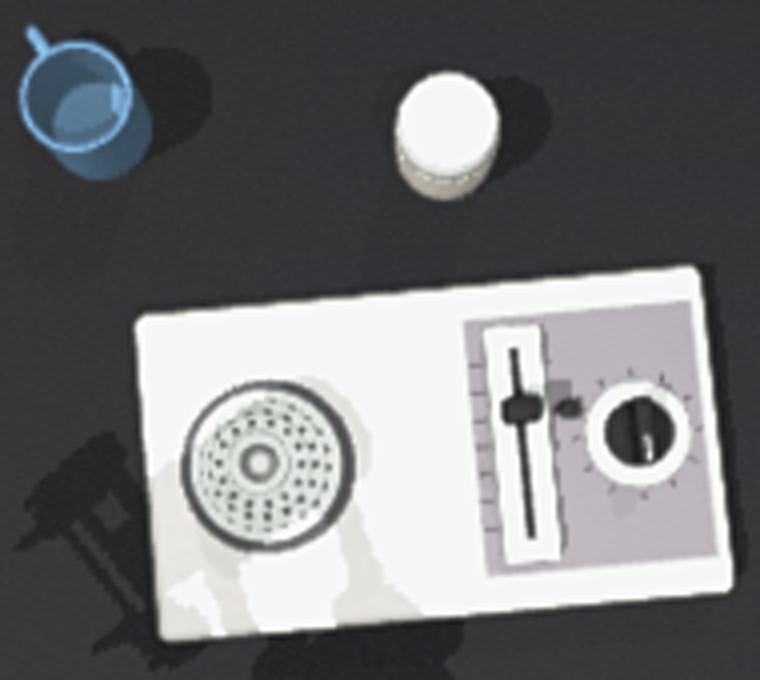

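View pics/s13c.png

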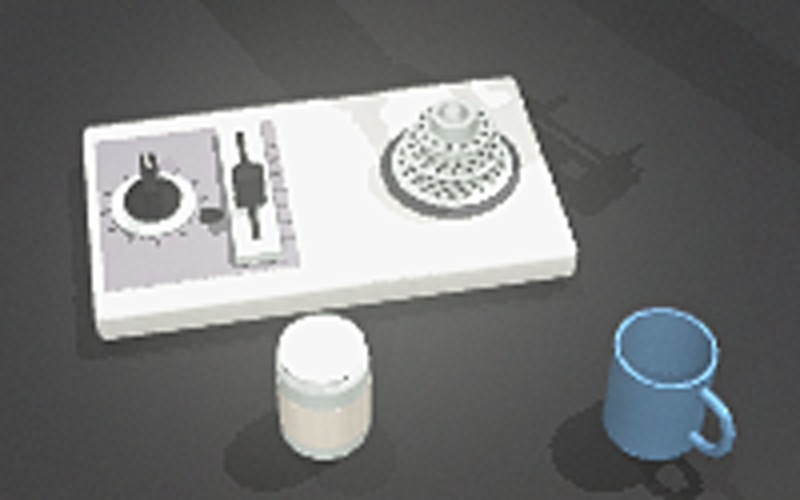

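All three racks sit level and concentric on the post in the right order. The slider is level with the pointer, the knob bar lies along the track, and the bystanders have not moved.

```bash
python3 -c "
from bench import *
print(job_done())"
```

```text
the job is handed in; nothing more can be done
None
```

The food dryer is ready for a batch, and I handed the job in at about 79 s of the 210 s allowed. I worked in the order asked:

- **Heat slider to off:** I slid it back until it met its end stop, at about 20 N of push.
- **Timer:** I turned the knob about 88° anticlockwise to its zero stop.
- **Racks:** All three were there, and I threaded large, medium and small down the post, hub up. The medium rack was knocked a few centimetres aside early on, so I located it again before picking it up. Each rack stopped at the height expected for a rack fully home.
- **Heat to the pointer:** I then slid the grip to the pointer, at a heat of about 0.082 m.

**Last checks:**
- **Slider:** The final wrist picture puts the grip within about 0.2 mm of the pointer along the track.
- **Timer:** The knob's bar lies along the track, so it reads zero.
- **Racks:** The top and scene pictures show the three racks level and centred on the post.
- **Bystanders:** The mug and tin stand where they started in those pictures, and the jar was unmoved when I last measured it, before the small rack went on.

**Disagreement:** The wrist camera read about 2 mm off the arm's own positions along the track. I corrected for this by measuring the pointer against the scale ticks.

**Contact:** When I released the large rack, the fingertips pressed lightly on its disc, at about 6 N, with no visible effect.

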